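# Empty a scoop of used sample tubes through the sprung flap of the waste bin

## Robot

A 6-joint arm with a two-finger parallel gripper is mounted at the origin on a cart in front of the work surface, level with it; the furniture and walls round the work are solid. World frame = base frame: x ahead of the robot, y to its left, z up, the work surface at z = 0. Lengths are in mm, angles in rad, forces in N, time in s.
With the tool pointing down it reaches from about 250 to 800 mm from the base axis. Payload 3.9 kg.
Tool frame: the origin (TCP) lies at the very end of the fingers, on their centre line; the grasp point (between the pads) lies 19 mm behind it (manip.grasp_offset is the distance from the TCP to the grasp point, in mm); z points along the fingers, y is the line along which they close (so a half turn about z gives the same grasp; the last joint's range is limited). The gripper opens to 85 mm and grips with 20 to 120 N. Pads are 22 mm wide; open, the fingers measure 114 mm over their backs; the gripper's body (76 mm by 85 mm) begins 54 mm behind the grasp point. The pads swing forward as they close: fully open they stand 13 mm farther back than shut.
Start: joints at [1.243, 0.26, -0.138, 1.173, 0, 1.571], TCP at [169.025, 497.037, 231.304] pointing down, gripper open.
Joint ranges: [-2.78, 2.78], [-0.83, 1.72], [-1.28, 1.37], [-1.9, 2.12], [-1.57, 1.48], [-3.14, 3.14]. Speed limits (rad/s): [2.57, 2.57, 3.14, 3.14, 3.14, 3.14].

## Interface

Orientations are given as [roll, pitch, yaw] about the fixed x, y, z axes, in that order (R = Rz(yaw) Ry(pitch) Rx(roll)).
In Python, from bench import manip, imaging, models gives the robot as it stands.
- The arm moves only by the shell command python3 -m jog 'ROWS' [FORCE]. ROWS is JSON, a list of rows, each an object of numbers: "tx", "ty", "tz": the shift along the tool's x, y, z in cm; "wx", "wy", "wz": the turn, a rotation vector about the tool's x, y, z in degrees; "hand": the closure, from 0 (fully open) to 1 (shut). A call has 1 to 8 rows; each row shifts and turns the commanded pose from where the row before left it, along the tool's axes as they then stand; what a row does not reach is not made up. A row lasts 1/10 s, in which the tool goes at most 50 mm and 8.59 degrees, less where a joint would pass 70% of its speed; a pose out of reach is approached as far as the arm can. A call with a gripper value outside its range is refused whole. The fingers move at their own pace and stop on an object; FORCE is the grip in N (left out, the last holds). Time passes only in rows, so rows that do not move let the fingers close. It gives the time, the measured TCP pose, the force, the opening and the grip force at its end, in the units of the state.
- manip.read_state(): the state, without advancing time (a new reading comes with each control period).
- imaging.get_image(name): name is "scene" or "top" or "wrist"; returns a dict with "image" (480x640x3 uint8, red, green, blue), "fov_y" (degrees; the focal length in pixels is half the picture's height over the tangent of half this angle, whatever the lens; pixels are square), "cx", "cy" (the principal point, pixels), "D" ([k1, k2, p1, p2, k3] as OpenCV has them; the pictures are not rectified), "R" (3x3) and "t" (3): a world point X has camera coordinates R X + t. Camera axes: x right, y down, z forward; pixel columns grow to the right and rows downward; lengths in mm; the calibration is good to about 2 mm. A picture is of the moment at which its call begins. There is no depth.
- manip.hand_in(): hands the job in; it is judged then, once.
Trained networks look in the newest picture that a camera, given by its name, has taken for a name from the list of things; names that differ only in an ending like _2 or _b are one class to them, and where a whole thing is asked for, a point or a joint stands for the part that bears it (a point fixed in the world has none). Each returns a list of dicts, best first, with "conf" (0 to 1); they miss things now and then, are a little off and sometimes report something else, mostly with a low value. They report only what shows in the picture. A call takes as long as a camera call.
- models.recognise(camera, label): "rect" ([centre column, centre row, width, height] in pixels, round what is visible of it).
The state is a dict: "time": time; "joint_positions": joint angles; "qd": joint speeds; "joint_torque": joint torques, N m; "tool_pos": TCP position; "tcp_rot": TCP orientation; "wrist_force": force on the tool from outside, world axes, zero at the start; "ft_torque": the same for the moment, N m; "grip_width": opening from 0.0 (shut) to 1.0 (fully open); "grasp_force": force on a finger pad.
Only numpy, scipy, OpenCV 4.12 (cv2) and the standard library are available. Lean on these libraries where they do the work, as an engineer would, in place of code of your own. Each camera call takes 0.05 s, during which the arm holds its last target. There are 200 camera calls.

## Task

Pick up the aluminium scoop by its black grip, press the spring-loaded grey flap of the yellow waste bin open with the scoop's front lip and pour all three used sample tubes through it into the bin, without the gripper touching the tubes or the flap. Then let the flap spring shut and set the scoop down upright and centred on the blue mat it came from (facing any way), without letting go of it in the air. Leave the wash bottle, timer, tape roll and marker where they are.

Things in the scene. Friction and masses are not known exactly. Their poses are not given: they have to be found in the camera images.
- bin: Yellow waste bin, red top frame, fixed. Origin: centre of its underside. 190 mm (x) by 150 mm (y) by 160 mm high, hollow, walls 5 mm. Pour into it along its +y. Opening in its top: 168 mm (x), from y = -46 to +56 mm, shut by the flap. Red guards stand up 25 mm at x = -88 and +88 mm (172 mm clear between) and 38 mm at y = +58 mm; none on the -y side, over which the scoop comes in.
- flap (a joint): Angle of the grey flap, rad: 0 shut (level), grows as it swings DOWN into the bin, stop at 1.25. Hinge along the bin's x at y = -46 mm, 155 mm up. Pressed down it slopes towards +y as a chute; tubes drop off its free edge from about 0.3 rad on, 0.6 to 0.8 rad is easy. Spring: 0.06 N m shut, plus 0.2 N m per rad, about 4 N at 50 mm from the hinge for 0.7 rad; the tubes' weight alone does not open it.
- flap_center (a point): Middle of the upper face of the shut flap, 157 mm above the bench at (0, 4) mm in the bin's frame, fixed to the bin (does not follow the flap); axes as the bin's. The flap is a plate 164 mm (x) by 96 mm (y), 4 mm thick, its free edge at y = +52 mm.
- mat_center (a point): Middle of the upper face of the blue mat, 190 mm (x) by 220 mm (y), 4 mm thick, fixed on the bench.
- scoop: Open aluminium scoop, 134 mm wide (x), 151 mm long (y), 0.22 kg, loose on the mat; origin on its underside, z up; pours along its +y. Floor 126 mm wide inside, y = -64 to +64 mm, rising 0.08 rad to the open front: tubes stay at the back while level and roll out once the front dips over 0.1 rad. Walls 38 mm high at the rear, 20 mm at the front sides. Two feet under y = -10 mm.
- scoop_grip (a point): Centre of the scoop's black grip, a rounded upright block behind the rear wall: 24 mm thick (y), 70 mm wide (x), its top 20 mm above and its lower end 22 mm below this point; axes as the scoop's. Lies at (0, -74, 72) mm in the scoop's frame. To be taken from above, fingers closing along the scoop's y.
- scoop_lip (a point): Middle of the scoop's front lip (plate 4 mm thick, 134 mm wide), at (0, 64, 12) mm in the scoop's frame; axes as the scoop's.
- scoop_center (a point): Centre of the scoop (half-way up), at (0, -10, 46) mm in the scoop's frame; 50 mm above the bench when it stands on the mat.
- used_1_center (a point): Centre of a used sample tube with red cap, 113 mm long, 13 mm thick (cap 15 mm), 13 g, lying across the scoop nearest its back wall; z along the tube to the cap.
- used_2_center (a point): The same: second used tube (red cap), middle one in the scoop.
- used_3_center (a point): The same: third used tube (purple cap), foremost in the scoop.
- bottle: White wash bottle, 76x63x156 mm, a bystander; origin under its centre.
- timer: White count-down timer, 39x68x62 mm, a bystander; origin under its centre.
- tape: Roll of beige tape lying flat, 69 mm across, 19 mm high, a bystander; origin under its centre.
- marker: White marker pen with blue cap, 133 mm long, a bystander; origin under its centre.

How it is judged (in metres and radians):
On the way, in this order (a step that is already met when the one before it is completed fails the run):
1. the scoop presses the flap open with its front lip (value of joint flap above 0.15 rad and contact force between scoop and flap above 0.2 N and z of scoop_lip in the frame of bin below 0.16 m).
2. all three used tubes are inside the bin (x of used_1_center in the frame of bin between -0.09 and 0.09 m and y of used_1_center in the frame of bin between -0.072 and 0.072 m and z of each of used_1_center, used_2_center, used_3_center in the frame of bin below 0.1 m and x of used_2_center in the frame of bin between -0.09 and 0.09 m and y of used_2_center in the frame of bin between -0.072 and 0.072 m and x of used_3_center in the frame of bin between -0.09 and 0.09 m and y of used_3_center in the frame of bin between -0.072 and 0.072 m), for 0.1 s.
At the end, for the whole second after the job is handed in: All three used tubes lie inside the bin (centres within its walls, below 100 mm), the flap is shut (under 0.06 rad), and the scoop stands at rest on the mat, upright (within 0.08 rad), its centre within 50 mm of the mat's centre in plan, any way round (all of step 2 and value of joint flap below 0.06 rad and horizontal distance between scoop_center and mat_center below 0.05 m and height (world z) of scoop_center between 0.044 and 0.056 m and angle between scoop_center's own z axis and vertical below 0.08 rad and linear speed of scoop below 0.02 m/s); the robot touches nothing.
It fails at once if the gripper pushes the flap (contact force between the fingers and flap above 0.5 N).
It fails at once if the gripper touches a used tube (contact force between the fingers and used_1 above 0.5 N or contact force between the fingers and used_2 above 0.5 N or contact force between the fingers and used_3 above 0.5 N).
It fails at once if the scoop is let go in the air (more than 30 mm up) (contact force between the fingers and scoop below 0.05 N and height (world z) of scoop_center above 0.08 m).
It fails at once if a bystander (bottle, timer, tape roll, marker) is moved more than 30 mm (distance of any of bottle, timer, tape, marker from where it was at the start of the episode above 0.03 m).
It also fails if it takes over 54 s, if anything falls off the work surface, if the arm or the gripper's body presses on something with over 40 N, if the wrist force passes 120 N, or if a joint passes its speed limit or range.

## Working session

There is one attempt and no reset: what is moved stays moved. The work goes in short steps, Python scripts to look and compute and a shell command to move; the robot and the scene stay as the last step left them, time stands still between calls to the robot, and variables do not carry over. Pictures are saved under pics/ and viewed, at most 10 in all, crops included, and the job is handed in when it is done.

```bash
mkdir -p pics
cat > h.py <<'E'
import numpy as np, cv2
from bench import manip, imaging, models
def K(c):
    f=240/np.tan(np.radians(c["fov_y"])/2); return np.array([[f,0,c["cx"]],[0,f,c["cy"]],[0,0,1]])
def px2w(c,uv,z):
    n=cv2.undistortPoints(np.array(uv,float).reshape(-1,1,2),K(c),np.array(c["D"])).reshape(-1,2)
    R=np.array(c["R"]);t=np.array(c["t"]);o=-R.T@t
    d=np.c_[n,np.ones(len(n))]@R
    zz=np.broadcast_to(z,len(n))
    return o+d*((zz-o[2])/d[:,2])[:,None]
def w2px(c,X):
    R=np.array(c["R"]);return cv2.projectPoints(np.array(X,float).reshape(-1,1,3),cv2.Rodrigues(R)[0],np.array(c["t"]),K(c),np.array(c["D"]))[0].reshape(-1,2)
def save(c,n): cv2.imwrite("pics/%s.png"%n,c["image"][:,:,::-1])
E
python3 - <<'E'
from h import *
for n in ("scene","top"):
    c=imaging.get_image(n);save(c,n+"1")
    print(n,-np.array(c["R"]).T@c["t"])
    for l in ("bin","flap","scoop","scoop_grip","used_1_center","bottle","timer","tape","marker"):
        r=models.recognise(n,l)
        print(l,[(round(d["conf"],2),np.round(d["rect"]).tolist()) for d in r[:3]])
s=manip.read_state();print(s["time"],s["tool_pos"],s["tcp_rot"])
E
```

```text
scene [-523.57975689 -891.08010453  719.36750405]
bin [(0.93, [284.0, 247.0, 91.0, 98.0])]
flap [(0.97, [283.0, 225.0, 56.0, 21.0])]
scoop [(0.67, [396.0, 303.0, 77.0, 49.0])]
scoop_grip [(0.96, [397.0, 308.0, 79.0, 48.0])]
used_1_center []
bottle [(0.9, [361.0, 250.0, 25.0, 57.0])]
timer [(0.59, [495.0, 323.0, 29.0, 27.0])]
tape [(0.74, [305.0, 305.0, 23.0, 20.0])]
marker [(0.56, [215.0, 255.0, 13.0, 7.0])]
top [ 281.77653266   -3.90133439 1287.09285041]
bin [(0.96, [264.0, 232.0, 77.0, 90.0])]
flap [(0.76, [261.0, 231.0, 50.0, 69.0])]
scoop [(0.93, [398.0, 230.0, 56.0, 51.0])]
scoop_grip []
used_1_center [(0.73, [409.0, 231.0, 4.0, 36.0])]
bottle [(0.91, [325.0, 189.0, 22.0, 31.0])]
timer [(0.87, [473.0, 209.0, 24.0, 25.0])]
tape [(0.68, [324.0, 270.0, 25.0, 25.0])]
marker []
1.0 [169.03376091 497.03429505 231.31209501] [3.14158533e+00 2.08440737e-05 2.81380432e+00]
```

Run:
```python
import cv2
a=cv2.imread("pics/top1.png")[150:310,210:510]
a=cv2.resize(a,(800,427),interpolation=cv2.INTER_CUBIC);cv2.imwrite("pics/topc.png",a)
```

```text
(no output)
```

View pics/topc.png

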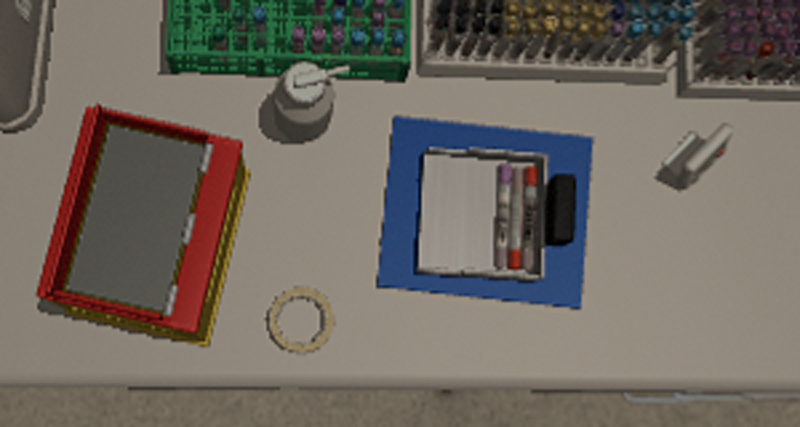

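View pics/scene1.png

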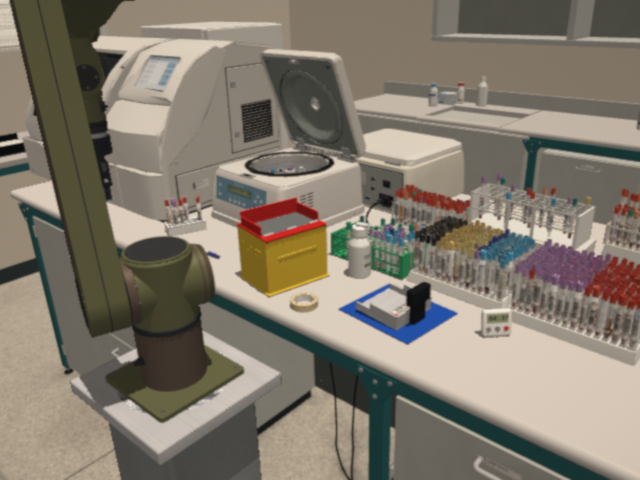

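Run:
```python
from h import *
c=imaging.get_image("top")
def P(l,z): return px2w(c,np.array(l)/2.6667+[210,150],z)
def show(n,a): print(n,np.round(a[:,:2]).tolist(), 'mean',np.round(a[:,:2].mean(0)))
m=P([(397,117),(592,138),(580,307),(379,286)],4);show("mat",m)
e=[m[0]-m[3],m[1]-m[2],]; print("mat yaw",[np.degrees(np.arctan2(v[1],v[0])) for v in (m[0]-m[3],m[1]-m[2],m[0]-m[1],m[3]-m[2])])
f=P([(107,122),(210,140),(166,317),(67,288)],157);show("flap",f)
h=P([(207,157),(188,228),(170,299)],159);show("hinge",h)
print([np.degrees(np.arctan2(v[1],v[0])) for v in (f[0]-f[3],h[0]-h[2],f[0]-f[1],f[3]-f[2])])
g=P([(98,107),(40,296)],193);show("backguard outer",g)
g=P([(243,143),(196,332)],160);show("front outer",g)
g=P([(561,209)],96);show("grip",g)
s=P([(422,150),(418,275)],36);show("front",s)
s=P([(545,153),(541,278)],50);show("rear",s)
c=imaging.get_image("scene");n=w2px(c,np.c_[f]);print(n.round())
print(w2px(c,[[ *g[0][:2],96]]))
```

```text
mat [[606.0, -111.0], [583.0, -325.0], [398.0, -306.0], [419.0, -91.0]] mean [ 501. -208.]
mat yaw [np.float64(-6.266331289977163), np.float64(-5.831376869355775), np.float64(84.08500179865152), np.float64(84.43464832278808)]
flap [[560.0, 182.0], [543.0, 82.0], [372.0, 120.0], [399.0, 214.0]] mean [468. 150.]
hinge [[526.0, 84.0], [456.0, 101.0], [389.0, 117.0]] mean [457. 101.]
[np.float64(-11.33740251685313), np.float64(-13.202126213111015), np.float64(80.32374451974934), np.float64(74.11391774120806)]
backguard outer [[565.0, 185.0], [387.0, 231.0]] mean [476. 208.]
front outer [[539.0, 50.0], [358.0, 91.0]] mean [449.  71.]
grip [[488.0, -268.0]] mean [ 488. -268.]
front [[562.0, -135.0], [427.0, -130.0]] mean [ 494. -132.]
rear [[556.0, -263.0], [424.0, -256.0]] mean [ 490. -259.]
[[296. 212.]
 [318. 221.]
 [262. 237.]
 [245. 226.]]
[[416.859966   286.76569932]]
```

```bash
R='{"wz":8.185}'; python3 -m jog '[{"wz":8.185},{"wz":8.185},{"wz":8.185},{"wz":8.185},{"wz":8.185},{"wz":8.185},{"wz":8.185},{"wz":8.185}]' && python3 -m jog '[{"wz":8.185},{"wz":8.185},{"wz":8.185},{"wz":8.185},{"wz":8.185},{"wz":8.185},{"wz":8.185},{"wz":8.185}]' && python3 -m jog '[{"wz":8.185},{"wz":8.185},{"wz":8.185},{"wz":8.185}]'
```

```text
validation failed for argument at $[0]...
```

```bash
python3 -m jog '[{"tx":0,"ty":0,"tz":0,"wx":0,"wy":0,"wz":8.185,"hand":0}]'; python3 -m jog --help | head -20
```

```text
time: 1.2
tool_pos: [169.0, 497.0, 231.3]
tcp_rot: [-3.142, -0.0, 2.667]
wrist_force: [-0.7, 0.8, 0.8]
grip_width: 1.0
grasp_force: 0.0invalid input: not JSON, or not a number
```

All keys are required. 1 of 20 turn rows done.

```bash
python3 -m jog '[{"tx":0,"ty":0,"tz":0,"wx":0,"wy":0,"wz":8.185,"hand":0},{"tx":0,"ty":0,"tz":0,"wx":0,"wy":0,"wz":8.185,"hand":0},{"tx":0,"ty":0,"tz":0,"wx":0,"wy":0,"wz":8.185,"hand":0},{"tx":0,"ty":0,"tz":0,"wx":0,"wy":0,"wz":8.185,"hand":0},{"tx":0,"ty":0,"tz":0,"wx":0,"wy":0,"wz":8.185,"hand":0},{"tx":0,"ty":0,"tz":0,"wx":0,"wy":0,"wz":8.185,"hand":0},{"tx":0,"ty":0,"tz":0,"wx":0,"wy":0,"wz":8.185,"hand":0},{"tx":0,"ty":0,"tz":0,"wx":0,"wy":0,"wz":8.185,"hand":0}]' && python3 -m jog '[{"tx":0,"ty":0,"tz":0,"wx":0,"wy":0,"wz":8.185,"hand":0},{"tx":0,"ty":0,"tz":0,"wx":0,"wy":0,"wz":8.185,"hand":0},{"tx":0,"ty":0,"tz":0,"wx":0,"wy":0,"wz":8.185,"hand":0},{"tx":0,"ty":0,"tz":0,"wx":0,"wy":0,"wz":8.185,"hand":0},{"tx":0,"ty":0,"tz":0,"wx":0,"wy":0,"wz":8.185,"hand":0},{"tx":0,"ty":0,"tz":0,"wx":0,"wy":0,"wz":8.185,"hand":0},{"tx":0,"ty":0,"tz":0,"wx":0,"wy":0,"wz":8.185,"hand":0},{"tx":0,"ty":0,"tz":0,"wx":0,"wy":0,"wz":8.185,"hand":0}]' && python3 -m jog '[{"tx":0,"ty":0,"tz":0,"wx":0,"wy":0,"wz":8.185,"hand":0},{"tx":0,"ty":0,"tz":0,"wx":0,"wy":0,"wz":8.185,"hand":0},{"tx":0,"ty":0,"tz":0,"wx":0,"wy":0,"wz":8.185,"hand":0}]'
```

```text
time: 2.0
tool_pos: [169.1, 497.0, 231.3]
tcp_rot: [-3.142, 0.0, 1.522]
wrist_force: [0.3, -0.2, 0.2]
grip_width: 1.002
grasp_force: 0.0
time: 2.8
tool_pos: [343.7, 367.0, 231.7]
tcp_rot: [-2.965, 0.069, 0.707]
wrist_force: [0.7, 0.8, -0.5]
grip_width: 1.001
grasp_force: 0.0
time: 3.1
tool_pos: [398.0, 273.7, 232.1]
tcp_rot: [-2.902, 0.153, 0.446]
wrist_force: [0.7, 0.6, -0.4]
grip_width: 0.999
grasp_force: 0.0
```

```bash
python3 -m jog '[{"tx":2.07,"ty":4.4,"tz":0,"wx":0,"wy":0,"wz":0,"hand":0},{"tx":2.07,"ty":4.4,"tz":0,"wx":0,"wy":0,"wz":0,"hand":0},{"tx":2.07,"ty":4.4,"tz":0,"wx":0,"wy":0,"wz":0,"hand":0},{"tx":2.07,"ty":4.4,"tz":0,"wx":0,"wy":0,"wz":0,"hand":0},{"tx":2.07,"ty":4.4,"tz":0,"wx":0,"wy":0,"wz":0,"hand":0},{"tx":2.07,"ty":4.4,"tz":0,"wx":0,"wy":0,"wz":0,"hand":0},{"tx":2.07,"ty":4.4,"tz":0,"wx":0,"wy":0,"wz":0,"hand":0},{"tx":2.07,"ty":4.4,"tz":0,"wx":0,"wy":0,"wz":0,"hand":0}]'
```

```text
time: 3.9
tool_pos: [682.7, 30.8, 123.8]
tcp_rot: [-2.903, 0.153, 0.449]
wrist_force: [1.0, 0.1, -0.3]
grip_width: 1.0
grasp_force: 0.0
```

Run:
```python
from h import *
s=manip.read_state();print(np.round(s["joint_positions"],3),s["wrist_force"],s["tool_pos"])
c=imaging.get_image("top");save(c,"top2");save(imaging.get_image("scene"),"scene2")
for l in ("bottle","timer","tape"): print(l,models.recognise("top",l)[:1])
t=cv2.imread("pics/top2.png")[130:330,180:520];s2=cv2.imread("pics/scene2.png")[170:370,160:500]
cv2.imwrite("pics/c2.png",np.vstack([t,s2]))
```

```text
[-0.022  0.79   0.458  1.483  0.144  2.671] [ 1.03156325  0.06049539 -0.30298162] [682.67489214  30.79676872 123.84055618]
bottle [{'rect': [408.4, 231.0, 0.6, 38.4], 'conf': 0.58}]
timer [{'rect': [403.0, 231.2, 4.7, 38.6], 'conf': 0.72}]
tape [{'rect': [324.5, 271.4, 18.3, 23.9], 'conf': 0.52}]
```

View pics/c2.png

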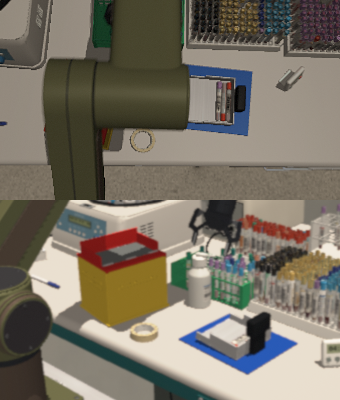

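```bash
cat >> h.py <<'E'
from scipy.spatial.transform import Rotation as Ro
def rows(path,T=None):
    """path: list of (pos mm, rpy, nrows); prints per-row tool-frame shift cm and turn deg"""
    s=manip.read_state(); p=np.array(s["tool_pos"]);R=Ro.from_euler("xyz",s["tcp_rot"])
    if T: p=np.array(T[0],float);R=Ro.from_euler("xyz",T[1])
    for q,rpy,n in path:
        q=np.array(q,float);Q=Ro.from_euler("xyz",rpy); w=(R.inv()*Q).as_rotvec()/n; dp=(q-p)/n
        for i in range(n):
            t=R.inv().apply(dp)/10; 
            if i==0 or np.linalg.norm(w)>1e-4: print(n if i==0 else '', np.round(t,2).tolist(),np.round(np.degrees(w),2).tolist(),"|t|=%.1f |w|=%.1f"%(np.linalg.norm(t)*10,np.degrees(np.linalg.norm(w))))
            R=R*Ro.from_rotvec(w)
        p=q;R=Q
E
python3 - <<'E'
from h import *
s=manip.read_state()
rows([([660,20,250],s["tcp_rot"],3)])
rows([([488,-268,200],[np.pi,0,np.radians(177.5)],20)],([660,20,250],s["tcp_rot"]))
E
```

```text
3 [-1.44, -0.89, -3.93] [0.0, 0.0, 0.0] |t|=42.8 |w|=0.0
20 [-1.34, 1.01, 0.23] [-0.81, -0.76, -7.58] |t|=17.0 |w|=7.7
 [-1.46, 0.82, 0.26] [-0.81, -0.76, -7.58] |t|=17.0 |w|=7.7
 [-1.55, 0.61, 0.29] [-0.81, -0.76, -7.58] |t|=17.0 |w|=7.7
 [-1.62, 0.4, 0.32] [-0.81, -0.76, -7.58] |t|=17.0 |w|=7.7
 [-1.65, 0.18, 0.35] [-0.81, -0.76, -7.58] |t|=17.0 |w|=7.7
 [-1.65, -0.04, 0.37] [-0.81, -0.76, -7.58] |t|=17.0 |w|=7.7
 [-1.63, -0.27, 0.39] [-0.81, -0.76, -7.58] |t|=17.0 |w|=7.7
 [-1.57, -0.48, 0.4] [-0.81, -0.76, -7.58] |t|=17.0 |w|=7.7
 [-1.49, -0.69, 0.42] [-0.81, -0.76, -7.58] |t|=17.0 |w|=7.7
 [-1.38, -0.89, 0.42] [-0.81, -0.76, -7.58] |t|=17.0 |w|=7.7
 [-1.24, -1.07, 0.43] [-0.81, -0.76, -7.58] |t|=17.0 |w|=7.7
 [-1.09, -1.23, 0.43] [-0.81, -0.76, -7.58] |t|=17.0 |w|=7.7
 [-0.91, -1.37, 0.42] [-0.81, -0.76, -7.58] |t|=17.0 |w|=7.7
 [-0.71, -1.48, 0.41] [-0.81, -0.76, -7.58] |t|=17.0 |w|=7.7
 [-0.51, -1.57, 0.4] [-0.81, -0.76, -7.58] |t|=17.0 |w|=7.7
 [-0.29, -1.63, 0.38] [-0.81, -0.76, -7.58] |t|=17.0 |w|=7.7
 [-0.07, -1.66, 0.36] [-0.81, -0.76, -7.58] |t|=17.0 |w|=7.7
 [0.16, -1.65, 0.34] [-0.81, -0.76, -7.58] |t|=17.0 |w|=7.7
 [0.38, -1.62, 0.31] [-0.81, -0.76, -7.58] |t|=17.0 |w|=7.7
 [0.59, -1.56, 0.28] [-0.81, -0.76, -7.58] |t|=17.0 |w|=7.7
```

```bash
python3 -m jog '[{"tx":-1.44,"ty":-0.89,"tz":-3.93,"wx":0,"wy":0,"wz":0,"hand":0},{"tx":-1.44,"ty":-0.89,"tz":-3.93,"wx":0,"wy":0,"wz":0,"hand":0},{"tx":-1.44,"ty":-0.89,"tz":-3.93,"wx":0,"wy":0,"wz":0,"hand":0},{"tx":-1.34,"ty":1.01,"tz":0.23,"wx":-0.81,"wy":-0.76,"wz":-7.58,"hand":0},{"tx":-1.46,"ty":0.82,"tz":0.26,"wx":-0.81,"wy":-0.76,"wz":-7.58,"hand":0},{"tx":-1.55,"ty":0.61,"tz":0.29,"wx":-0.81,"wy":-0.76,"wz":-7.58,"hand":0},{"tx":-1.62,"ty":0.4,"tz":0.32,"wx":-0.81,"wy":-0.76,"wz":-7.58,"hand":0},{"tx":-1.65,"ty":0.18,"tz":0.35,"wx":-0.81,"wy":-0.76,"wz":-7.58,"hand":0}]'
python3 -m jog '[{"tx":-1.65,"ty":-0.04,"tz":0.37,"wx":-0.81,"wy":-0.76,"wz":-7.58,"hand":0},{"tx":-1.63,"ty":-0.27,"tz":0.39,"wx":-0.81,"wy":-0.76,"wz":-7.58,"hand":0},{"tx":-1.57,"ty":-0.48,"tz":0.4,"wx":-0.81,"wy":-0.76,"wz":-7.58,"hand":0},{"tx":-1.49,"ty":-0.69,"tz":0.42,"wx":-0.81,"wy":-0.76,"wz":-7.58,"hand":0},{"tx":-1.38,"ty":-0.89,"tz":0.42,"wx":-0.81,"wy":-0.76,"wz":-7.58,"hand":0},{"tx":-1.24,"ty":-1.07,"tz":0.43,"wx":-0.81,"wy":-0.76,"wz":-7.58,"hand":0},{"tx":-1.09,"ty":-1.23,"tz":0.43,"wx":-0.81,"wy":-0.76,"wz":-7.58,"hand":0},{"tx":-0.91,"ty":-1.37,"tz":0.42,"wx":-0.81,"wy":-0.76,"wz":-7.58,"hand":0}]'
python3 -m jog '[{"tx":-0.71,"ty":-1.48,"tz":0.41,"wx":-0.81,"wy":-0.76,"wz":-7.58,"hand":0},{"tx":-0.51,"ty":-1.57,"tz":0.4,"wx":-0.81,"wy":-0.76,"wz":-7.58,"hand":0},{"tx":-0.29,"ty":-1.63,"tz":0.38,"wx":-0.81,"wy":-0.76,"wz":-7.58,"hand":0},{"tx":-0.07,"ty":-1.66,"tz":0.36,"wx":-0.81,"wy":-0.76,"wz":-7.58,"hand":0},{"tx":0.16,"ty":-1.65,"tz":0.34,"wx":-0.81,"wy":-0.76,"wz":-7.58,"hand":0},{"tx":0.38,"ty":-1.62,"tz":0.31,"wx":-0.81,"wy":-0.76,"wz":-7.58,"hand":0},{"tx":0.59,"ty":-1.56,"tz":0.28,"wx":-0.81,"wy":-0.76,"wz":-7.58,"hand":0}]'
python3 - <<'E'
from h import *
c=imaging.get_image("wrist");save(c,"w1")
s=manip.read_state();print(s["joint_positions"],s["tool_pos"],s["tcp_rot"])
for l in ("scoop_grip","scoop"):
  for d in models.recognise("wrist",l)[:2]: print(l,d)
print(w2px(c,[[488,-268,96],[490,-260,50],[494,-130,16]]).round())
E
```

```text
time: 4.95
tool_pos: [616.2, -50.9, 239.7]
tcp_rot: [-2.906, 0.056, 1.118]
wrist_force: [-0.3, -0.5, 1.4]
grip_width: 1.0
grasp_force: 0.0
time: 5.75
tool_pos: [547.7, -166.0, 219.5]
tcp_rot: [-3.019, -0.036, 2.178]
wrist_force: [0.7, 0.5, 0.5]
grip_width: 0.999
grasp_force: 0.0
time: 6.45
tool_pos: [487.9, -266.6, 201.9]
tcp_rot: [3.141, 0.003, 3.108]
wrist_force: [-0.5, 0.3, -0.2]
grip_width: 0.999
grasp_force: 0.0
[-5.05185404e-01  3.24347742e-01 -1.25086566e-01  1.11954459e+00
 -2.90555979e-04 -4.72421259e-01] [ 485.99922237 -268.89051148  201.46157412] [-3.14050691e+00  1.48615022e-03  3.10882905e+00]
scoop_grip {'rect': [380.1, 224.9, 165.0, 145.5], 'conf': 0.7}
scoop {'rect': [383.8, 223.6, 164.8, 143.2], 'conf': 0.89}
[[318. 241.]
 [327. 229.]
 [456. 220.]]
```

View pics/w1.png

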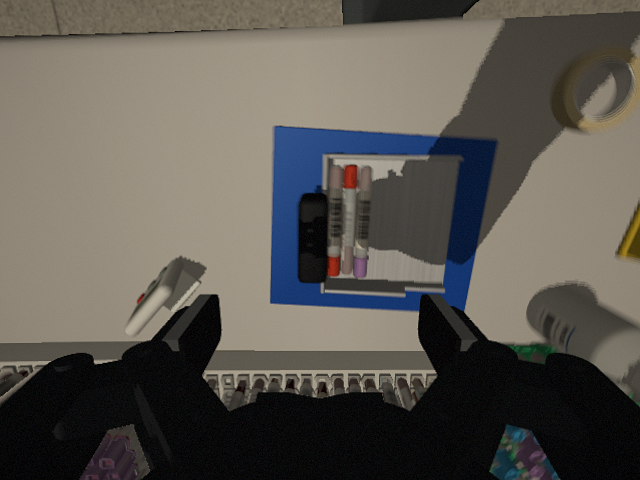

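Run:
```python
from h import *
c=imaging.get_image("wrist")
g=px2w(c,[(302,195),(325,195),(324,282),(300,282)],[96]*4);print(g.round(),g.mean(0).round(1))
m=px2w(c,[(275,127),(496,140),(466,311),(271,303)],4);print(m.round(),m.mean(0).round(1))
s=px2w(c,[(461,157),(445,290)],36);print(s.round(),s.mean(0).round(1))
r=px2w(c,[(324,156),(322,291)],46);print(r.round(),r.mean(0).round(1))
rows([([489,-271,61],[np.pi,0,np.radians(177.5)],4)])
```

```text
[[ 452. -279.   96.]
 [ 452. -262.   96.]
 [ 522. -265.   96.]
 [ 521. -285.   96.]] [ 486.7 -272.7   96. ]
[[ 398. -306.    4.]
 [ 419.  -93.    4.]
 [ 603. -108.    4.]
 [ 583. -326.    4.]] [ 500.8 -208.1    4. ]
[[ 432. -139.   36.]
 [ 561. -145.   36.]] [ 496.7 -141.8   36. ]
[[ 426. -261.   46.]
 [ 552. -268.   46.]] [ 489.  -264.3   46. ]
4 [-0.01, -0.1, 3.51] [0.01, 0.03, 0.01] |t|=35.1 |w|=0.0
 [-0.01, -0.1, 3.51] [0.01, 0.03, 0.01] |t|=35.1 |w|=0.0
 [-0.01, -0.1, 3.51] [0.01, 0.03, 0.01] |t|=35.1 |w|=0.0
 [-0.02, -0.1, 3.51] [0.01, 0.03, 0.01] |t|=35.1 |w|=0.0
```

```bash
python3 -m jog '[{"tx":-0.05,"ty":-0.06,"tz":3.5,"wx":0,"wy":0,"wz":0.5,"hand":0},{"tx":-0.05,"ty":-0.06,"tz":3.5,"wx":0,"wy":0,"wz":0.5,"hand":0},{"tx":0,"ty":-0.06,"tz":3.5,"wx":0,"wy":0,"wz":0,"hand":0},{"tx":0,"ty":-0.05,"tz":3.5,"wx":0,"wy":0,"wz":0,"hand":0},{"tx":0,"ty":0,"tz":0,"wx":0,"wy":0,"wz":0,"hand":0},{"tx":0,"ty":0,"tz":0,"wx":0,"wy":0,"wz":0,"hand":0.5},{"tx":0,"ty":0,"tz":0,"wx":0,"wy":0,"wz":0,"hand":0.9},{"tx":0,"ty":0,"tz":0,"wx":0,"wy":0,"wz":0,"hand":0.9}]' 80
python3 -m jog '[{"tx":0,"ty":0,"tz":0,"wx":0,"wy":0,"wz":0,"hand":0.9},{"tx":0,"ty":0,"tz":0,"wx":0,"wy":0,"wz":0,"hand":0.9},{"tx":0,"ty":0,"tz":0,"wx":0,"wy":0,"wz":0,"hand":0.9},{"tx":0,"ty":0,"tz":0,"wx":0,"wy":0,"wz":0,"hand":0.9},{"tx":0,"ty":0,"tz":0,"wx":0,"wy":0,"wz":0,"hand":0.9}]' 80
```

```text
time: 7.45
tool_pos: [491.5, -270.9, 62.5]
tcp_rot: [-3.14, 0.004, 3.083]
wrist_force: [0.5, -0.6, -0.1]
grip_width: 0.51
grasp_force: 0.0
time: 7.95
tool_pos: [490.8, -271.0, 61.8]
tcp_rot: [-3.141, 0.003, 3.082]
wrist_force: [-0.8, 0.1, 6.5]
grip_width: 0.269
grasp_force: 78.9
```

```bash
cat >> h.py <<'E'
LIP=np.array([3.,-138,45.8])  # TCP relative to lip in scoop frame
B=np.array([468,146,0.]); BY=np.radians(-13.5)
def pose(x,y,z,th,yaw=BY):
    R=Ro.from_euler("z",yaw)*Ro.from_euler("x",-th)
    p=B+Ro.from_euler("z",BY).apply([x,y,z])+R.apply(LIP)
    return p,(R*Ro.from_euler("xz",[np.pi,0])*Ro.from_euler("z",np.pi)).as_euler("xyz")
E
python3 - <<'E'
from h import *
c=imaging.get_image("top");b=models.recognise("top","bottle")[:1]
print(b, px2w(c,[b[0]["rect"][:2]],100) if b else "")
s=manip.read_state();p=np.array(s["tool_pos"])
up=p+[0,0,180]; R1=(Ro.from_euler("z",s["tcp_rot"][2]-np.pi)*Ro.from_euler("x",0.1)*Ro.from_euler("x",np.pi)*Ro.from_euler("z",np.pi)).as_euler("xyz")
A=pose(0,-70,225,-0.1); print(A)
rows([(up,R1,6),(A[0],A[1],12)])
E
```

```text
[{'rect': [326.9, 189.4, 26.9, 30.9], 'conf': 0.76}] [[593.1809663  -16.46836664 100.        ]]
(array([421.4540185 , -60.72893874, 256.79417927]), array([3.04159265, 0.        , 2.9059732 ]))
6 [-0.01, -0.0, -3.0] [-0.96, 0.03, 0.0] |t|=30.0 |w|=1.0
 [-0.01, 0.05, -3.0] [-0.96, 0.03, 0.0] |t|=30.0 |w|=1.0
 [-0.01, 0.1, -3.0] [-0.96, 0.03, 0.0] |t|=30.0 |w|=1.0
 [-0.01, 0.15, -3.0] [-0.96, 0.03, 0.0] |t|=30.0 |w|=1.0
 [-0.0, 0.2, -2.99] [-0.96, 0.03, 0.0] |t|=30.0 |w|=1.0
 [-0.0, 0.25, -2.99] [-0.96, 0.03, 0.0] |t|=30.0 |w|=1.0
12 [0.68, 1.72, 0.05] [-0.0, -0.08, 0.84] |t|=18.5 |w|=0.8
 [0.71, 1.71, 0.05] [-0.0, -0.08, 0.84] |t|=18.5 |w|=0.8
 [0.73, 1.7, 0.04] [-0.0, -0.08, 0.84] |t|=18.5 |w|=0.8
 [0.76, 1.69, 0.04] [-0.0, -0.08, 0.84] |t|=18.5 |w|=0.8
 [0.78, 1.68, 0.04] [-0.0, -0.08, 0.84] |t|=18.5 |w|=0.8
 [0.8, 1.66, 0.04] [-0.0, -0.08, 0.84] |t|=18.5 |w|=0.8
 [0.83, 1.65, 0.04] [-0.0, -0.08, 0.84] |t|=18.5 |w|=0.8
 [0.85, 1.64, 0.04] [-0.0, -0.08, 0.84] |t|=18.5 |w|=0.8
 [0.88, 1.63, 0.04] [-0.0, -0.08, 0.84] |t|=18.5 |w|=0.8
 [0.9, 1.61, 0.04] [-0.0, -0.08, 0.84] |t|=18.5 |w|=0.8
 [0.92, 1.6, 0.04] [-0.0, -0.08, 0.84] |t|=18.5 |w|=0.8
 [0.95, 1.59, 0.03] [-0.0, -0.08, 0.84] |t|=18.5 |w|=0.8
```

```bash
python3 -m jog '[{"tx":0,"ty":0,"tz":-1.5,"wx":-0.5,"wy":0,"wz":0,"hand":0.9},{"tx":0,"ty":0,"tz":-3,"wx":-0.9,"wy":0,"wz":0,"hand":0.9},{"tx":0,"ty":0.1,"tz":-3,"wx":-0.9,"wy":0,"wz":0,"hand":0.9},{"tx":0,"ty":0.15,"tz":-3,"wx":-0.9,"wy":0,"wz":0,"hand":0.9},{"tx":0,"ty":0.2,"tz":-3,"wx":-0.9,"wy":0,"wz":0,"hand":0.9},{"tx":0,"ty":0.2,"tz":-3,"wx":-0.9,"wy":0,"wz":0,"hand":0.9},{"tx":0,"ty":0.15,"tz":-1.5,"wx":-0.6,"wy":0,"wz":0,"hand":0.9},{"tx":0.3,"ty":0.8,"tz":0,"wx":0,"wy":0,"wz":0,"hand":0.9}]'
python3 -m jog '[{"tx":0.7,"ty":1.7,"tz":0,"wx":0,"wy":0,"wz":0.9,"hand":0.9},{"tx":0.7,"ty":1.7,"tz":0,"wx":0,"wy":0,"wz":0.9,"hand":0.9},{"tx":0.7,"ty":1.7,"tz":0,"wx":0,"wy":0,"wz":0.9,"hand":0.9},{"tx":0.8,"ty":1.7,"tz":0,"wx":0,"wy":0,"wz":0.9,"hand":0.9},{"tx":0.8,"ty":1.7,"tz":0,"wx":0,"wy":0,"wz":0.9,"hand":0.9},{"tx":0.8,"ty":1.7,"tz":0,"wx":0,"wy":0,"wz":0.9,"hand":0.9},{"tx":0.8,"ty":1.7,"tz":0,"wx":0,"wy":0,"wz":0.9,"hand":0.9},{"tx":0.8,"ty":1.6,"tz":0,"wx":0,"wy":0,"wz":0.9,"hand":0.9}]'
python3 -m jog '[{"tx":0.9,"ty":1.6,"tz":0,"wx":0,"wy":0,"wz":0.9,"hand":0.9},{"tx":0.9,"ty":1.5,"tz":0,"wx":0,"wy":0,"wz":0.9,"hand":0.9},{"tx":0.9,"ty":1.2,"tz":0,"wx":0,"wy":0,"wz":0.9,"hand":0.9},{"tx":0.5,"ty":0.6,"tz":0,"wx":0,"wy":0,"wz":0,"hand":0.9},{"tx":0,"ty":0.3,"tz":0,"wx":0,"wy":0,"wz":0,"hand":0.9},{"tx":0,"ty":0,"tz":0,"wx":0,"wy":0,"wz":0,"hand":0.9}]'
python3 - <<'E'
from h import *
c=imaging.get_image("wrist");save(c,"w2");c2=imaging.get_image("top");save(c2,"t3")
s=manip.read_state();print(s["time"],s["tool_pos"],s["tcp_rot"])
cv2.imwrite("pics/c3.png",np.hstack([cv2.resize(c["image"][:,:,::-1],(480,360)),cv2.resize(c2["image"][140:320,200:360,::-1],(320,360))]))
print(w2px(c,[B+Ro.from_euler("z",BY).apply(v) for v in ([-82,-46,157],[82,-46,157],[-82,52,157],[82,52,157],[-88,58,198],[88,58,198])]).round()*.75)
E
```

```text
time: 8.85
tool_pos: [488.4, -263.3, 243.2]
tcp_rot: [3.046, 0.005, 3.081]
wrist_force: [-0.0, -0.3, -2.3]
grip_width: 0.272
grasp_force: 79.0
time: 9.65
tool_pos: [439.9, -119.6, 253.2]
tcp_rot: [3.044, -0.015, 2.957]
wrist_force: [-0.7, -0.2, -1.8]
grip_width: 0.272
grasp_force: 79.0
time: 10.25
tool_pos: [420.9, -63.9, 259.8]
tcp_rot: [3.045, -0.017, 2.911]
wrist_force: [0.8, -1.0, -3.5]
grip_width: 0.271
grasp_force: 79.0
10.35 [421.23109395 -64.39582085 259.99132084] [ 3.04493851 -0.01646454  2.91031211]
[[400.5   96.75]
 [376.5  246.  ]
 [492.    96.75]
 [455.25 242.25]
 [552.75  85.5 ]
 [497.25 267.  ]]
```

View pics/c3.png

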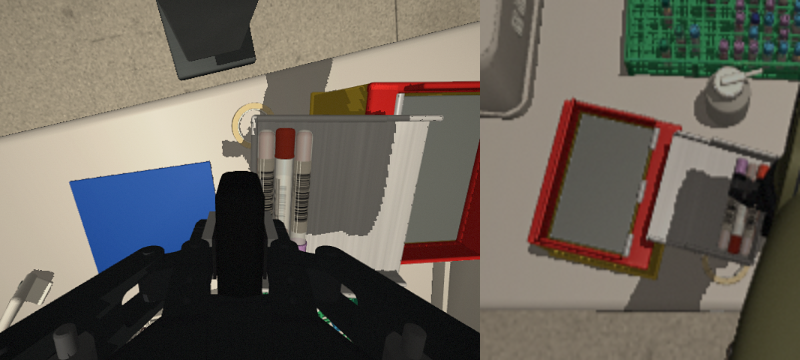

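Run:
```python
from h import *
c=imaging.get_image("top")
w=px2w(c,[(296,206),(284,260)],[244,244]);Rb=Ro.from_euler("z",BY).inv()
print("front corners in bin",Rb.apply(w-B).round())
s=manip.read_state();R=Ro.from_euler("xyz",s["tcp_rot"])*Ro.from_euler("z",np.pi)*Ro.from_euler("x",np.pi)
print("model lip",Rb.apply(np.array(s["tool_pos"])-R.apply(LIP)-B).round(1),(Rb*R).as_euler("xyz").round(3))
P=[pose(0,-25,195,0.0),pose(0,0,180,0.06),pose(0,4,158,.35),pose(0,3,125,.85)]
rows([(P[0][0],P[0][1],6),(P[1][0],P[1][1],4),(P[2][0],P[2][1],3),(P[3][0],P[3][1],5)])
```

```text
front corners in bin [[ 66. -75. 244.]
 [-66. -80. 244.]]
model lip [ -0.4 -73.8 227.8] [0.097 0.016 0.004]
6 [0.0, 0.84, 0.4] [0.92, -0.16, 0.03] |t|=9.3 |w|=0.9
 [0.0, 0.85, 0.39] [0.92, -0.16, 0.03] |t|=9.3 |w|=0.9
 [0.01, 0.85, 0.38] [0.92, -0.16, 0.03] |t|=9.3 |w|=0.9
 [0.01, 0.86, 0.36] [0.92, -0.16, 0.03] |t|=9.3 |w|=0.9
 [0.01, 0.87, 0.35] [0.92, -0.16, 0.03] |t|=9.3 |w|=0.9
 [0.01, 0.87, 0.33] [0.92, -0.16, 0.03] |t|=9.3 |w|=0.9
4 [-0.0, 0.7, 0.17] [0.86, 0.0, 0.0] |t|=7.2 |w|=0.9
 [-0.0, 0.7, 0.16] [0.86, 0.0, 0.0] |t|=7.2 |w|=0.9
 [-0.0, 0.7, 0.15] [0.86, 0.0, 0.0] |t|=7.2 |w|=0.9
 [-0.0, 0.71, 0.14] [0.86, 0.0, 0.0] |t|=7.2 |w|=0.9
3 [-0.0, 0.81, -0.53] [5.54, -0.0, -0.0] |t|=9.6 |w|=5.5
 [-0.0, 0.75, -0.6] [5.54, -0.0, -0.0] |t|=9.6 |w|=5.5
 [-0.0, 0.69, -0.67] [5.54, -0.0, -0.0] |t|=9.6 |w|=5.5
5 [0.0, 0.98, -0.58] [5.73, -0.0, -0.0] |t|=11.4 |w|=5.7
 [0.0, 0.92, -0.68] [5.73, -0.0, -0.0] |t|=11.4 |w|=5.7
 [0.0, 0.85, -0.77] [5.73, -0.0, -0.0] |t|=11.4 |w|=5.7
 [0.0, 0.77, -0.85] [5.73, -0.0, -0.0] |t|=11.4 |w|=5.7
 [0.0, 0.68, -0.92] [5.73, -0.0, -0.0] |t|=11.4 |w|=5.7
```

```bash
python3 -m jog '[{"tx":0,"ty":0.8,"tz":0.4,"wx":0.9,"wy":-0.16,"wz":0,"hand":0.9},{"tx":0,"ty":0.85,"tz":0.4,"wx":0.9,"wy":-0.16,"wz":0,"hand":0.9},{"tx":0,"ty":0.85,"tz":0.4,"wx":0.9,"wy":-0.16,"wz":0,"hand":0.9},{"tx":0,"ty":0.85,"tz":0.35,"wx":0.9,"wy":-0.16,"wz":0,"hand":0.9},{"tx":0,"ty":0.85,"tz":0.35,"wx":0.9,"wy":-0.16,"wz":0,"hand":0.9},{"tx":0,"ty":0.85,"tz":0.35,"wx":0.9,"wy":-0.16,"wz":0,"hand":0.9},{"tx":0,"ty":0.7,"tz":0.17,"wx":0.9,"wy":0,"wz":0,"hand":0.9},{"tx":0,"ty":0.7,"tz":0.16,"wx":0.9,"wy":0,"wz":0,"hand":0.9}]'
python3 -m jog '[{"tx":0,"ty":0.7,"tz":0.15,"wx":0.9,"wy":0,"wz":0,"hand":0.9},{"tx":0,"ty":0.7,"tz":0.15,"wx":0.5,"wy":0,"wz":0,"hand":0.9},{"tx":0,"ty":0,"tz":0,"wx":0,"wy":0,"wz":0,"hand":0.9}]'
python3 - <<'E'
from h import *
Rb=Ro.from_euler("z",BY).inv()
s=manip.read_state();R=Ro.from_euler("xyz",s["tcp_rot"])*Ro.from_euler("z",np.pi)*Ro.from_euler("x",np.pi)
print("model lip",Rb.apply(np.array(s["tool_pos"])-R.apply(LIP)-B).round(1),(Rb*R).as_euler("xyz").round(3),np.round(s["joint_positions"],2))
P=[pose(0,4,158,.35),pose(0,3,123,.85)]
rows([(P[0][0],P[0][1],3),(P[1][0],P[1][1],5)])
E
```

```text
time: 11.2
tool_pos: [436.2, 0.1, 237.2]
tcp_rot: [-3.112, 0.0, 2.909]
wrist_force: [-0.1, -0.6, -2.9]
grip_width: 0.268
grasp_force: 79.0
time: 11.5
tool_pos: [439.4, 14.4, 233.5]
tcp_rot: [-3.088, -0.0, 2.911]
wrist_force: [-0.1, 0.1, -2.4]
grip_width: 0.265
grasp_force: 79.0
model lip [ -0.8   0.8 180.5] [-0.053  0.     0.005] [ 0.07  0.12 -0.31  1.15 -0.05  0.3 ]
3 [-0.01, 0.8, -0.54] [5.67, 0.02, 0.1] |t|=9.6 |w|=5.7
 [-0.01, 0.74, -0.61] [5.67, 0.02, 0.1] |t|=9.6 |w|=5.7
 [-0.0, 0.67, -0.68] [5.67, 0.02, 0.1] |t|=9.6 |w|=5.7
5 [0.0, 1.0, -0.55] [5.73, -0.0, -0.0] |t|=11.4 |w|=5.7
 [0.0, 0.94, -0.64] [5.73, -0.0, -0.0] |t|=11.4 |w|=5.7
 [0.0, 0.87, -0.73] [5.73, -0.0, -0.0] |t|=11.4 |w|=5.7
 [0.0, 0.79, -0.82] [5.73, -0.0, -0.0] |t|=11.4 |w|=5.7
 [0.0, 0.71, -0.89] [5.73, -0.0, -0.0] |t|=11.4 |w|=5.7
```

```bash
python3 -m jog '[{"tx":0,"ty":0.8,"tz":-0.54,"wx":5.67,"wy":0,"wz":0,"hand":0.9},{"tx":0,"ty":0.74,"tz":-0.61,"wx":5.67,"wy":0,"wz":0,"hand":0.9},{"tx":0,"ty":0.67,"tz":-0.68,"wx":5.67,"wy":0,"wz":0,"hand":0.9},{"tx":0,"ty":1.0,"tz":-0.55,"wx":5.73,"wy":0,"wz":0,"hand":0.9},{"tx":0,"ty":0.94,"tz":-0.64,"wx":5.73,"wy":0,"wz":0,"hand":0.9},{"tx":0,"ty":0.87,"tz":-0.73,"wx":5.73,"wy":0,"wz":0,"hand":0.9},{"tx":0,"ty":0.79,"tz":-0.82,"wx":5.73,"wy":0,"wz":0,"hand":0.9},{"tx":0,"ty":0.71,"tz":-0.89,"wx":5.73,"wy":0,"wz":0,"hand":0.9}]'
python3 -m jog '[{"tx":0,"ty":0,"tz":0,"wx":0,"wy":0,"wz":0,"hand":0.9},{"tx":0,"ty":0,"tz":0,"wx":0,"wy":0,"wz":0,"hand":0.9},{"tx":0,"ty":0,"tz":0,"wx":0,"wy":0,"wz":0,"hand":0.9},{"tx":0,"ty":0,"tz":0,"wx":0,"wy":0,"wz":0,"hand":0.9},{"tx":0,"ty":0,"tz":0,"wx":0,"wy":0,"wz":0,"hand":0.9},{"tx":0,"ty":0,"tz":0,"wx":0,"wy":0,"wz":0,"hand":0.9},{"tx":0,"ty":0,"tz":0,"wx":0,"wy":0,"wz":0,"hand":0.9}]'
python3 - <<'E'
from h import *
Rb=Ro.from_euler("z",BY).inv()
s=manip.read_state();R=Ro.from_euler("xyz",s["tcp_rot"])*Ro.from_euler("z",np.pi)*Ro.from_euler("x",np.pi)
print("model lip",Rb.apply(np.array(s["tool_pos"])-R.apply(LIP)-B).round(1),(Rb*R).as_euler("xyz").round(3),np.round(s["joint_positions"],2),s["ft_torque"])
c=imaging.get_image("wrist");c2=imaging.get_image("top");c3=imaging.get_image("scene")
a=cv2.resize(c["image"][:,:,::-1],(480,360))
b=cv2.resize(c2["image"][160:300,200:340,::-1],(320,320));d=cv2.resize(c3["image"][140:300,200:360,::-1],(280,280))
o=np.zeros((600,800,3),np.uint8);o[:360,:480]=a;o[:320,480:]=b;o[320:,520:]=d;cv2.imwrite("pics/c4.png",o)
E
```

```text
time: 12.3
tool_pos: [458.9, 93.5, 257.9]
tcp_rot: [-2.291, 0.004, 2.91]
wrist_force: [-0.8, 0.2, 0.2]
grip_width: 0.27
grasp_force: 80.4
time: 13.0
tool_pos: [457.9, 91.8, 257.8]
tcp_rot: [-2.292, 0.002, 2.909]
wrist_force: [1.9, 2.2, -0.3]
grip_width: 0.266
grasp_force: 80.6
model lip [-1.000e-01  1.700e+00  1.239e+02] [-0.849 -0.002  0.003] [ 0.57  0.59  0.1   1.77 -0.55  1.  ] [ 1.32284019 -0.74337252  0.23819678]
```

View pics/c4.png

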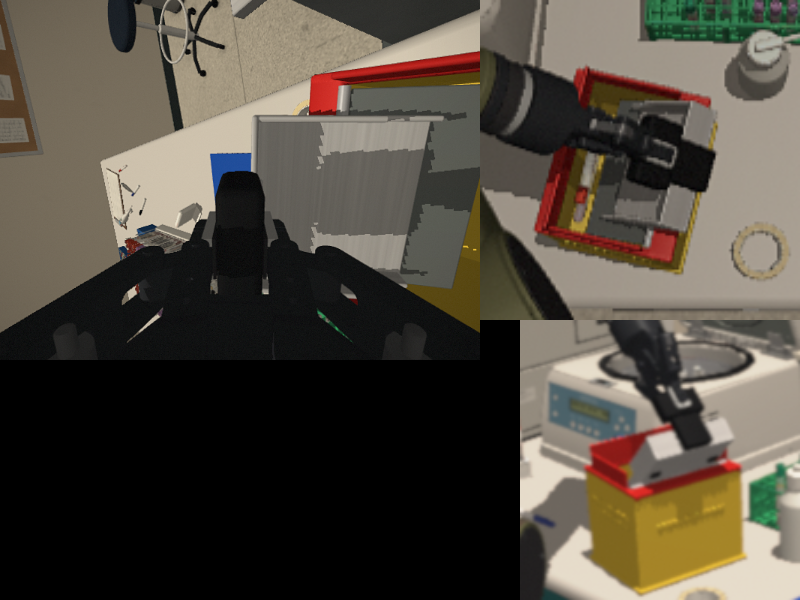

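Run:
```python
from h import *
P=[pose(0,4,165,.35),pose(0,-25,200,0.0)]
Rd=(Ro.from_euler("z",-.105)*Ro.from_euler("x",np.pi)*Ro.from_euler("z",np.pi)).as_euler("xyz")
rows([(P[0][0],P[0][1],5),(P[1][0],P[1][1],4),([497,-272,245],Rd,10),([497,-272,75],Rd,5)])
```

```text
5 [0.0, -0.69, 0.85] [-5.74, 0.04, 0.03] |t|=11.0 |w|=5.7
 [-0.0, -0.77, 0.78] [-5.74, 0.04, 0.03] |t|=11.0 |w|=5.7
 [-0.0, -0.85, 0.7] [-5.74, 0.04, 0.03] |t|=11.0 |w|=5.7
 [-0.0, -0.91, 0.61] [-5.74, 0.04, 0.03] |t|=11.0 |w|=5.7
 [-0.0, -0.97, 0.52] [-5.74, 0.04, 0.03] |t|=11.0 |w|=5.7
4 [0.0, -1.16, 0.68] [-5.01, -0.0, -0.0] |t|=13.5 |w|=5.0
 [0.0, -1.22, 0.57] [-5.01, -0.0, -0.0] |t|=13.5 |w|=5.0
 [0.0, -1.26, 0.47] [-5.01, -0.0, -0.0] |t|=13.5 |w|=5.0
 [0.0, -1.3, 0.35] [-5.01, -0.0, -0.0] |t|=13.5 |w|=5.0
10 [-1.23, -2.37, 0.01] [0.0, -0.0, -0.75] |t|=26.7 |w|=0.7
 [-1.2, -2.38, 0.01] [0.0, -0.0, -0.75] |t|=26.7 |w|=0.7
 [-1.17, -2.4, 0.01] [0.0, -0.0, -0.75] |t|=26.7 |w|=0.7
 [-1.13, -2.41, 0.01] [0.0, -0.0, -0.75] |t|=26.7 |w|=0.7
 [-1.1, -2.43, 0.01] [0.0, -0.0, -0.75] |t|=26.7 |w|=0.7
 [-1.07, -2.44, 0.01] [0.0, -0.0, -0.75] |t|=26.7 |w|=0.7
 [-1.04, -2.46, 0.01] [0.0, -0.0, -0.75] |t|=26.7 |w|=0.7
 [-1.01, -2.47, 0.01] [0.0, -0.0, -0.75] |t|=26.7 |w|=0.7
 [-0.97, -2.48, 0.01] [0.0, -0.0, -0.75] |t|=26.7 |w|=0.7
 [-0.94, -2.49, 0.01] [0.0, -0.0, -0.75] |t|=26.7 |w|=0.7
5 [0.0, 0.0, 3.4] [0.0, 0.0, 0.0] |t|=34.0 |w|=0.0
```

```bash
python3 -m jog '[{"tx":0,"ty":-0.69,"tz":0.85,"wx":-5.7,"wy":0,"wz":0,"hand":0.9},{"tx":0,"ty":-0.77,"tz":0.78,"wx":-5.7,"wy":0,"wz":0,"hand":0.9},{"tx":0,"ty":-0.85,"tz":0.7,"wx":-5.7,"wy":0,"wz":0,"hand":0.9},{"tx":0,"ty":-0.91,"tz":0.61,"wx":-5.7,"wy":0,"wz":0,"hand":0.9},{"tx":0,"ty":-0.97,"tz":0.52,"wx":-5.7,"wy":0,"wz":0,"hand":0.9},{"tx":0,"ty":-1.16,"tz":0.68,"wx":-5,"wy":0,"wz":0,"hand":0.9},{"tx":0,"ty":-1.22,"tz":0.57,"wx":-5,"wy":0,"wz":0,"hand":0.9},{"tx":0,"ty":-1.26,"tz":0.47,"wx":-5,"wy":0,"wz":0,"hand":0.9}]'
python3 -m jog '[{"tx":0,"ty":-1.3,"tz":0.35,"wx":-5,"wy":0,"wz":0,"hand":0.9},{"tx":-1.2,"ty":-2.4,"tz":0,"wx":0,"wy":0,"wz":-0.75,"hand":0.9},{"tx":-1.2,"ty":-2.4,"tz":0,"wx":0,"wy":0,"wz":-0.75,"hand":0.9},{"tx":-1.2,"ty":-2.4,"tz":0,"wx":0,"wy":0,"wz":-0.75,"hand":0.9},{"tx":-1.1,"ty":-2.4,"tz":0,"wx":0,"wy":0,"wz":-0.75,"hand":0.9},{"tx":-1.1,"ty":-2.4,"tz":0,"wx":0,"wy":0,"wz":-0.75,"hand":0.9},{"tx":-1.1,"ty":-2.4,"tz":0,"wx":0,"wy":0,"wz":-0.75,"hand":0.9},{"tx":-1,"ty":-2.5,"tz":0,"wx":0,"wy":0,"wz":-0.75,"hand":0.9}]'
python3 -m jog '[{"tx":-1,"ty":-2.5,"tz":0,"wx":0,"wy":0,"wz":-0.75,"hand":0.9},{"tx":-1,"ty":-2.5,"tz":0,"wx":0,"wy":0,"wz":-0.75,"hand":0.9},{"tx":-1,"ty":-2.5,"tz":0,"wx":0,"wy":0,"wz":-0.75,"hand":0.9},{"tx":0,"ty":0,"tz":2,"wx":0,"wy":0,"wz":0,"hand":0.9},{"tx":0,"ty":0,"tz":0,"wx":0,"wy":0,"wz":0,"hand":0.9}]'
python3 - <<'E'
from h import *
s=manip.read_state();print(s["tool_pos"],s["tcp_rot"])
Rd=(Ro.from_euler("z",-.105)*Ro.from_euler("x",np.pi)*Ro.from_euler("z",np.pi)).as_euler("xyz")
rows([([497,-272,75],Rd,5)])
E
```

```text
time: 13.95
tool_pos: [433.6, -0.6, 247.4]
tcp_rot: [-3.053, -0.003, 2.91]
wrist_force: [-0.1, 0.2, -3.0]
grip_width: 0.268
grasp_force: 80.0
time: 14.75
tool_pos: [475.8, -194.3, 244.9]
tcp_rot: [-3.139, -0.006, 3.002]
wrist_force: [0.4, -0.3, -2.5]
grip_width: 0.273
grasp_force: 80.1
time: 15.25
tool_pos: [494.8, -271.3, 222.8]
tcp_rot: [-3.141, -0.01, 3.039]
wrist_force: [-0.7, -0.0, -2.3]
grip_width: 0.269
grasp_force: 79.9
[ 494.76214806 -271.26958201  222.78940172] [-3.14139195 -0.00959167  3.03921396]
5 [-0.07, -0.01, 2.96] [-0.0, -0.11, 0.03] |t|=29.6 |w|=0.1
 [-0.07, -0.01, 2.96] [-0.0, -0.11, 0.03] |t|=29.6 |w|=0.1
 [-0.06, -0.01, 2.96] [-0.0, -0.11, 0.03] |t|=29.6 |w|=0.1
 [-0.06, -0.01, 2.96] [-0.0, -0.11, 0.03] |t|=29.6 |w|=0.1
 [-0.05, -0.01, 2.96] [-0.0, -0.11, 0.03] |t|=29.6 |w|=0.1
```

```bash
python3 -m jog '[{"tx":-0.06,"ty":0,"tz":3,"wx":0,"wy":-0.1,"wz":0,"hand":0.9},{"tx":-0.06,"ty":0,"tz":3,"wx":0,"wy":-0.1,"wz":0,"hand":0.9},{"tx":-0.06,"ty":0,"tz":3,"wx":0,"wy":-0.1,"wz":0,"hand":0.9},{"tx":0,"ty":0,"tz":3,"wx":0,"wy":-0.1,"wz":0,"hand":0.9},{"tx":0,"ty":0,"tz":2.4,"wx":0,"wy":-0.1,"wz":0,"hand":0.9},{"tx":0,"ty":0,"tz":0.7,"wx":0,"wy":0,"wz":0,"hand":0.9},{"tx":0,"ty":0,"tz":0.4,"wx":0,"wy":0,"wz":0,"hand":0.9},{"tx":0,"ty":0,"tz":0,"wx":0,"wy":0,"wz":0,"hand":0.9}]'
python3 - <<'E'
from h import *
c=imaging.get_image("wrist");c2=imaging.get_image("top");c3=imaging.get_image("scene")
a=cv2.resize(c["image"][:,:,::-1],(480,360))
b=cv2.resize(c2["image"][160:300,200:340,::-1],(320,320));d=cv2.resize(c3["image"][190:390,200:500,::-1],(360,240))
o=np.zeros((600,800,3),np.uint8);o[:360,:480]=a;o[:320,480:]=b;o[360:,:360]=d;cv2.imwrite("pics/c5.png",o)
E
```

```text
time: 16.05
tool_pos: [500.7, -272.7, 72.1]
tcp_rot: [-3.138, 0.008, 3.041]
wrist_force: [0.2, -0.1, -2.6]
grip_width: 0.268
grasp_force: 79.9
```

View pics/c5.png

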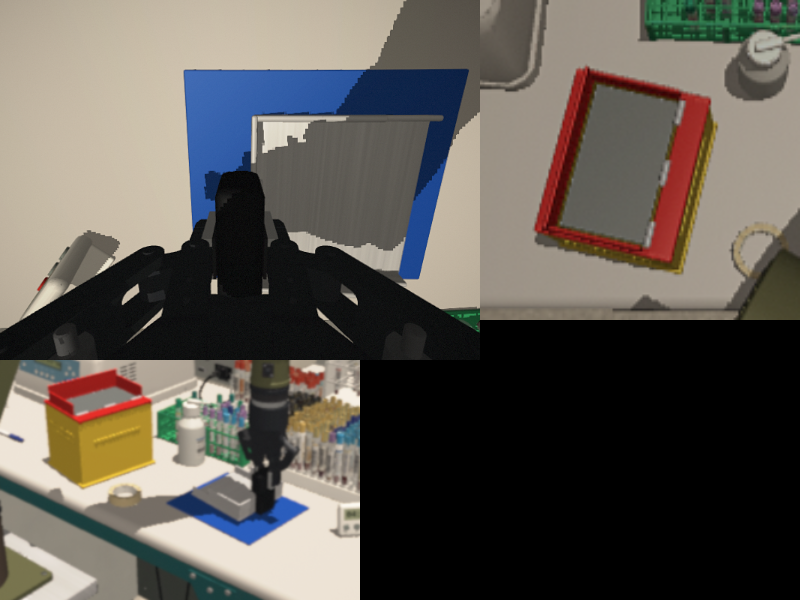

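The flap is shut with no tubes on it, and the scoop is empty about 10 mm above the mat. I'll lower it, release and retreat.

```bash
python3 -m jog '[{"tx":0,"ty":0,"tz":0.4,"wx":0,"wy":0,"wz":0,"hand":0.9},{"tx":0,"ty":0,"tz":0.3,"wx":0,"wy":0,"wz":0,"hand":0.9},{"tx":0,"ty":0,"tz":0.2,"wx":0,"wy":0,"wz":0,"hand":0.9},{"tx":0,"ty":0,"tz":0.1,"wx":0,"wy":0,"wz":0,"hand":0.9},{"tx":0,"ty":0,"tz":0,"wx":0,"wy":0,"wz":0,"hand":0.9},{"tx":0,"ty":0,"tz":0,"wx":0,"wy":0,"wz":0,"hand":0.9}]'
```

```text
time: 16.8
tool_pos: [500.9, -273.0, 62.0]
tcp_rot: [-3.138, 0.009, 3.041]
wrist_force: [-0.8, -1.3, 4.7]
grip_width: 0.267
grasp_force: 80.9
```

Contact (+4.7 N), at the same height as when it was picked up. I'll release.

```bash
python3 -m jog '[{"tx":0,"ty":0,"tz":0,"wx":0,"wy":0,"wz":0,"hand":0.5},{"tx":0,"ty":0,"tz":0,"wx":0,"wy":0,"wz":0,"hand":0.2},{"tx":0,"ty":0,"tz":0,"wx":0,"wy":0,"wz":0,"hand":0},{"tx":0,"ty":0,"tz":0,"wx":0,"wy":0,"wz":0,"hand":0},{"tx":0,"ty":0,"tz":0,"wx":0,"wy":0,"wz":0,"hand":0},{"tx":0,"ty":0,"tz":-2,"wx":0,"wy":0,"wz":0,"hand":0},{"tx":0,"ty":0,"tz":-3,"wx":0,"wy":0,"wz":0,"hand":0},{"tx":0,"ty":0,"tz":-3,"wx":0,"wy":0,"wz":0,"hand":0}]'
python3 -m jog '[{"tx":0,"ty":0,"tz":-3,"wx":0,"wy":0,"wz":0,"hand":0},{"tx":0,"ty":0,"tz":-3,"wx":0,"wy":0,"wz":0,"hand":0},{"tx":0,"ty":0,"tz":0,"wx":0,"wy":0,"wz":0,"hand":0},{"tx":0,"ty":0,"tz":0,"wx":0,"wy":0,"wz":0,"hand":0},{"tx":0,"ty":0,"tz":0,"wx":0,"wy":0,"wz":0,"hand":0}]'
python3 - <<'E'
from h import *
c=imaging.get_image("wrist");save(c,"w9")
E
```

```text
time: 17.6
tool_pos: [499.5, -272.2, 141.8]
tcp_rot: [-3.139, 0.007, 3.041]
wrist_force: [0.5, 0.1, -0.4]
grip_width: 0.999
grasp_force: 0.0
time: 18.1
tool_pos: [498.8, -271.8, 200.3]
tcp_rot: [-3.139, 0.007, 3.041]
wrist_force: [0.2, -0.4, -1.3]
grip_width: 0.996
grasp_force: 0.0
```

View pics/w9.png

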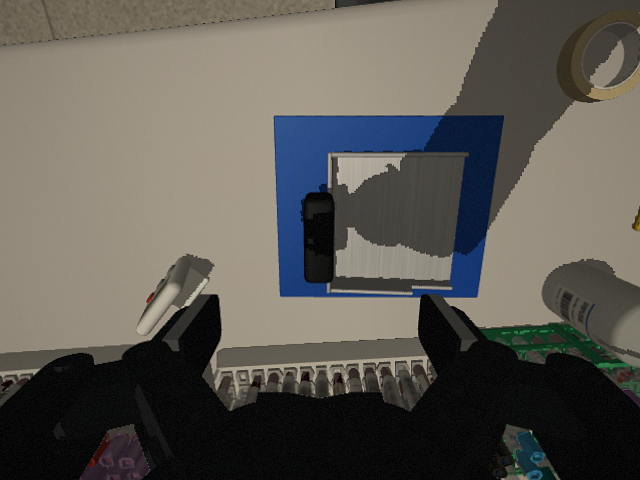

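The scoop stands upright and empty on the mat (px 330–465, 153–292), and the hand is clear of it.

```bash
python3 -c "
from bench import manip
print(manip.hand_in())"
```

```text
the job is handed in; nothing more can be done
None
```

I handed the job in at about 18 s: the scoop came back empty, the flap sprang shut with no tubes left on it, and the scoop stands upright and centred on the mat; I glimpsed tubes in the bin through the open flap but didn't count all three, and hand-in returned no verdict.

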